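# Tip the ticket pad out of its well and square it in the jig

### The job

The lot-ticket pad lies flush in the grey well: press down its free end, beside the finger gap with the yellow mark, until the other end tips up and stays up. Take the pad by the raised end, lay it face up and flat on the wooden squaring jig, its long side along the long fence, and push it snug against both fences. Let go and leave everything else where it is.

Things in the scene. Friction and masses are not known exactly. Their poses are not given: they have to be found in the camera images.
- pad: white glued pad of lot tickets, a rigid block 60 (its x) x 85 (its y) x 18 mm (its z, printed face up at +z; the printed top reaches 19 mm), about 90 g. Origin: centre of its underside. At the start it lies level in the well, its y axis (long side) along the well's x axis, its top level with the rim within 1 mm; it cannot be gripped there.
- well: grey plastic pad well, fixed, outside 126 (x) x 87 (y) x 45 mm (rim height above the table). Origin: centre of its underside, z up; +x points away from the robot within 0.35 rad. Pocket: x -50 to +50, y -31.5 to +31.5 mm, open above. The pad lies from x = -36 to +49 mm and leaves a 14 mm finger gap at the -x end, where the rim carries a yellow mark.
- well_seat (a point): point on the well's level floor under the pad's centre as it lies at the start, 26 mm above the table; axes as the well's
- well_edge (a point): the rocking edge across the pocket floor (well x = 4.5 mm, 26 mm above the table; axes as the well's). The floor is level to the +x side of it and slopes down at 30 degrees to the -x side. The pad's centre of mass is 2 mm to the +x side: tipped fully on to the slope, it stays there when released, its +x end about 18 mm above the rim, to be straddled from above across its 60 mm width.
- well_press (a point): a good place to press: on the pad's top as it lies at the start, 10 mm from its free end (well x = -26 mm, 45 mm above the table). A few newtons suffice; it goes down about 15 mm until the pad lies on the slope. Fixed to the well.
- jig: wooden squaring jig, fixed: board 170 (x) x 150 (y) x 10 mm with two aluminium fences that stand 12 mm above it: the long fence along x on the +y side (inner face y = +63 mm), the end fence along y on the +x side (inner face x = +73 mm). The other sides are open. Origin: centre of its underside; its +x points away from the robot within 0.35 rad.
- jig_corner (a point): inner corner of the two fences on the board's top (jig x = 73, y = 63 mm, 10 mm above the table), axes as the jig's. The pad squared home has its centre 42.5 mm from here along -x and 30 mm along -y, its y axis (long side) along the jig's x axis, either way round.
- tape_dispenser: bystander: dark grey bench tape dispenser with a brown roll, 135 x 46 x 74 mm, origin under its centre
- tape_roll: bystander: brown roll of packing tape, 79 mm across, 37 mm high, origin under its centre
- stapler: bystander: red and black desk stapler, 120 x 32 x 44 mm, origin under its centre
- mug: bystander: navy mug, 68 x 90 x 62 mm with its handle, origin under its centre
- marker: bystander: blue and white felt marker, 126 mm long, 18 mm thick, origin under its centre
Things that resemble listed ones, but are neither listed nor needed, are in the scene too. What is shaped like the well but green is not meant.

How it is judged (in metres and radians):
On the way:
1. the pad is tipped (20 degrees or more) in its well, its end away from the finger gap up, and no finger touches it (angle between pad's own z axis and vertical above 0.35 rad and horizontal distance between pad and well_seat below 0.025 m and z of pad in the frame of well_seat below 0.012 m and contact force between the fingers and pad below 0.1 N), for 0.2 s.
At the end, for the whole second after the job is handed in: The pad lies flat and face up on the jig's board, at rest and released, its long side within 4 mm of the long fence and its end within 4 mm of the end fence, parallel to them within 4 degrees (x of pad in the frame of jig_corner between -0.0465 and -0.039 m and y of pad in the frame of jig_corner between -0.034 and -0.0265 m and z of pad in the frame of jig_corner between -0.004 and 0.004 m and angle between pad's own z axis and vertical below 0.06 rad and angle between the y axis of pad and the x axis of jig, either way round below 0.07 rad and linear speed of pad below 0.01 m/s); the robot touches nothing.
It fails at once if the tape dispenser is shifted by more than 25 mm (distance of tape_dispenser from where it was at the start of the episode above 0.025 m).
It fails at once if the tape roll is shifted by more than 25 mm (distance of tape_roll from where it was at the start of the episode above 0.025 m).
It fails at once if the stapler is shifted by more than 25 mm (distance of stapler from where it was at the start of the episode above 0.025 m).
It fails at once if the mug is shifted by more than 25 mm (distance of mug from where it was at the start of the episode above 0.025 m).
It fails at once if the marker is shifted by more than 25 mm (distance of marker from where it was at the start of the episode above 0.025 m).
It also fails if it takes over 66 s, if anything falls off the work surface, if the arm or the gripper's body presses on something with over 40 N, if the wrist force passes 120 N, or if a joint passes its speed limit or range.

### The arm

A 7-joint arm with a two-finger parallel gripper is mounted at the origin on a cart in front of the work surface, level with it; the furniture and walls round the work are solid. World frame = base frame: x ahead of the robot, y to its left, z up, the work surface at z = 0. Lengths are in mm, angles in rad, forces in N, time in s.
With the tool pointing down it reaches from about 350 to 900 mm from the base axis. Payload 19.9 kg.
Tool frame: the origin (TCP) lies on the front face of the gripper's body, between the roots of the fingers; the fingertips stand 73 mm ahead of it and the grasp point (between the pads) lies 54 mm ahead of it; z points along the fingers, y is the line along which they close (so a half turn about z gives the same grasp; the last joint's range is limited). The gripper opens to 85 mm and grips with 20 to 120 N. Pads are 22 mm wide; open, the fingers measure 114 mm over their backs; the gripper's body (76 mm by 85 mm) begins 54 mm behind the grasp point. The pads swing forward as they close: fully open they stand 13 mm farther back than shut.
Start: joints at [-1.248, 0.417, -0.01, 1.614, 0.005, 1.111, -0.053], TCP at [222.38, 584.085, 303.86] pointing down, gripper open.
Joint ranges: [-2.81, 2.81], [-0.39, 2.02], [-1.27, 1.25], [0.06, 2.57], [-1.19, 4.33], [0.19, 2], [-2.82, 2.82]. Speed limits (rad/s): [1.89, 1.89, 2.39, 2.39, 3.01, 3.01, 3.01].

### API

Orientations are given as [roll, pitch, yaw] about the fixed x, y, z axes, in that order (R = Rz(yaw) Ry(pitch) Rx(roll)).
In Python, from cell import bot gives the robot as it stands.
- The arm moves only by the tool move_arm, never from a script. Its argument "moves" is a list that holds one entry, the list of rows, each a list of 7 numbers: the turn, a rotation vector about the tool's x, y, z in rad, then the shift along the tool's x, y, z in mm, then the finger opening in mm, from 0 to 85.4. A call has 1 to 8 rows; each row shifts and turns the commanded pose from where the row before left it, along the tool's axes as they then stand; what a row does not reach is not made up. A row lasts 1/10 s, in which the tool goes at most 50 mm and 8.59 degrees, less where a joint would pass 70% of its speed; a pose out of reach is approached as far as the arm can. A call with a gripper value outside its range is refused whole. The fingers move at their own pace and stop on an object; "squeeze" is the grip in N (left out, the last holds). Time passes only in rows, so rows that do not move let the fingers close. It gives the time, the measured TCP pose, the force, the opening and the grip force at its end, in the units of the state.
- bot.get_obs(): the state, without advancing time (a new reading comes with each control period).
- bot.snapshot(name): name is "scene" or "top"; returns a dict with "frame" (400x640x3 uint8, blue, green, red), "fx", "fy", "cx", "cy" (pixels), "T" (4x4, takes a point from camera to world coordinates). Camera axes: x right, y down, z forward; pixel columns grow to the right and rows downward; lengths in mm; the calibration is good to about 2 mm. A picture is of the moment at which its call begins. There is no depth.
- bot.sign_off(): hands the job in; it is judged then, once.
The state is a dict: "clock": time; "joints": joint angles; "qvel": joint speeds; "joint_efforts": joint torques, N m; "position": TCP position; "eef_rot": TCP orientation; "force": force on the tool from outside, world axes, zero at the start; "torque": the same for the moment, N m; "gripper_width": finger opening in mm; "gripper_force": force on a finger pad.
Only numpy, scipy, OpenCV 4.12 (cv2) and the standard library are available. Lean on these libraries where they do the work, as an engineer would, in place of code of your own. Each camera call takes 0.05 s, during which the arm holds its last target. There are 200 camera calls.

## Working session

There is one attempt and no reset: what is moved stays moved. The work goes in short steps, Python scripts to look and compute and a tool call to move; the robot and the scene stay as the last step left them, time stands still between calls to the robot, and variables do not carry over. Pictures are saved under pics/ and viewed, at most 10 in all, crops included, and the job is handed in when it is done.

Besides the shell and the picture viewer there is one more tool, called after ">>>" as name(argument=value, ...), one argument or row to a line, values as JSON. move_arm: Moves the arm, as the interface text tells. Its arguments: {"type":"object","properties":{"moves":{"type":"array","items":{"type":"array","items":{"type":"array","items":{"type":"number"}}}},"squeeze":{"type":"number"}},"required":["moves"]}

```bash
mkdir -p pics; python3 - <<'E'
from cell import bot
import cv2,pickle
o=bot.get_obs();print(o['clock'],o['position'],o['eef_rot'],o['gripper_width'],o['force'])
for n in("scene","top"):
    s=bot.snapshot(n);cv2.imwrite(f"pics/{n}0.png",s["frame"]);pickle.dump(s,open(n+"0.pkl","wb"));print(n,s["fx"],s["T"].round(2).tolist())
E
```

```text
0.0 [222.29488723 583.84425076 303.24111558] [-3.14034469e+00  8.57438965e-05  2.77780149e+00] 85.0161399576613 [-0.49218737 -0.49410523  0.47420923]
scene 381.63926709805514 [[0.88, -0.25, 0.4, -90.48], [-0.47, -0.5, 0.73, -932.42], [0.02, -0.83, -0.56, 780.19], [0.0, 0.0, 0.0, 1.0]]
top 517.7833640762125 [[0.01, -1.0, 0.08, 322.48], [-1.0, -0.01, -0.01, 46.16], [0.01, -0.08, -1.0, 1502.8], [0.0, 0.0, 0.0, 1.0]]
```

View pics/top0.png

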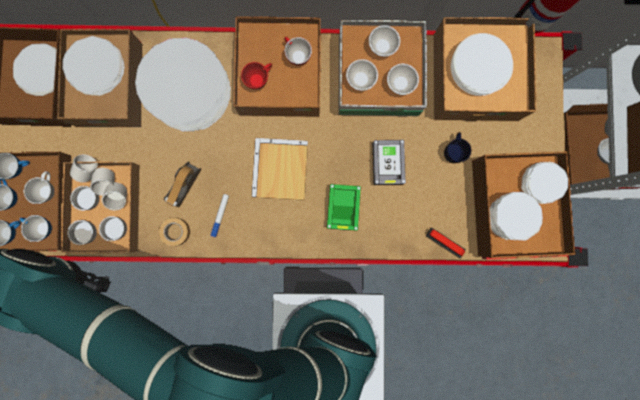

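View pics/scene0.png

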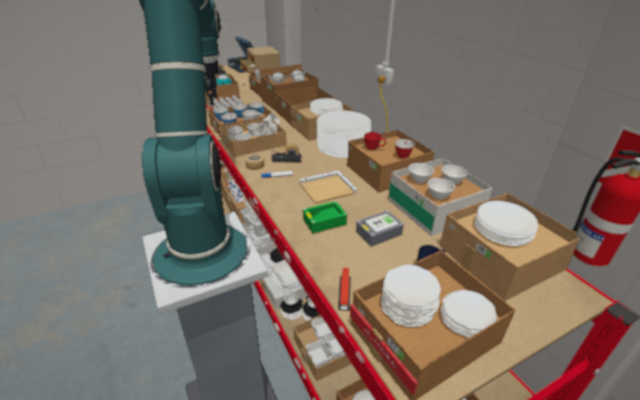

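The top view has image up = +x and left = +y. There are two well-shaped trays: a grey one with the white pad at about (389,162), and a green empty one at (344,206). The grey one is meant. The jig is at about (280,168). I'll confirm in one enlarged crop.

```bash
python3 - <<'E'
import pickle,cv2
f=pickle.load(open("top0.pkl","rb"))["frame"]
a=cv2.resize(f[130:210,245:415],None,fx=4.7,fy=4.7,interpolation=cv2.INTER_CUBIC)
cv2.imwrite("pics/crop0.png",a)
E
```

```text
(no output)
```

View pics/crop0.png

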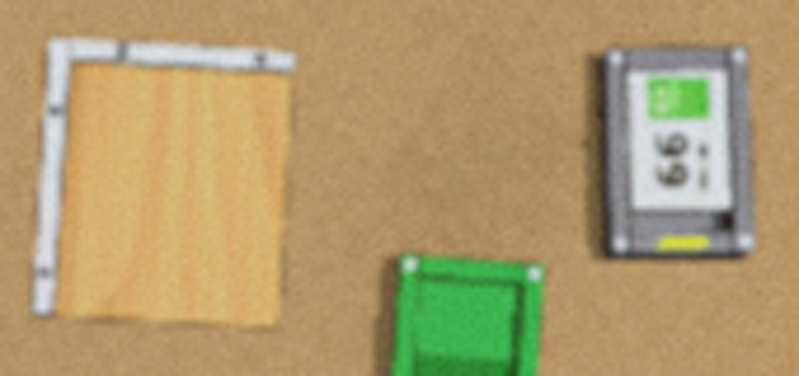

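The crop shows the grey well with the white pad and the yellow mark on its near (−x) rim at crop (685,243). The jig's fences are on its left (+y) and top (+x) sides, with the inner corner at crop (72,62). Next I fit both poses.

```bash
cat > h.py <<'E'
import numpy as np,pickle
from scipy.optimize import least_squares
def proj(s,P):
    T=s["T"];c=(np.asarray(P,float)-T[:3,3])@T[:3,:3]
    return np.c_[s["fx"]*c[:,0]/c[:,2]+s["cx"],s["fy"]*c[:,1]/c[:,2]+s["cy"]]
def place(p,L):
    c,s=np.cos(p[2]),np.sin(p[2]);L=np.asarray(L,float)
    return np.c_[p[0]+c*L[:,0]-s*L[:,1],p[1]+s*L[:,0]+c*L[:,1],L[:,2]]
def fit(s,L,uv,x0):
    f=lambda p:(proj(s,place([p[0],p[1],p[2]/100],L))-uv).ravel()
    r=least_squares(f,[x0[0],x0[1],x0[2]*100]);return np.r_[r.x[:2],r.x[2]/100],r.fun.round(2)
E
python3 - <<'E'
from h import *
s=pickle.load(open("top0.pkl","rb"))
cr=lambda a:(np.array(a)+.5)/4.7-.5+[245,130]
W=[[63,43.5,45],[63,-43.5,45],[-63,-43.5,45],[-63,43.5,45]]
w,r=fit(s,W,cr([(604,48),(748,46),(752,253),(608,256)]),[600,-130,0]);print("well",w,r)
J=[[85,75,22],[85,-75,22],[-85,75,22],[73,63,10],[-85,-75,10]]
j,r=fit(s,J,cr([(50,38),(296,51),(33,314),(74,63),(276,325)]),[600,150,0]);print("jig",j,r)
print("press",place(w,[[-26,0,45],[4.5,0,26],[6.5,0,26]]).round(1).tolist(),"corner",place(j,[[73,63,10],[30.5,33,10]]).round(1).tolist())
np.save("wj.npy",[w,j])
s2=pickle.load(open("scene0.pkl","rb"))
print(proj(s2,place(w,W)).round(0).tolist(),proj(s2,place(j,J)).round(0).tolist())
E
```

```text
well [ 5.28402090e+02 -1.65471792e+02  2.25873277e-02] [ 0.01  0.02 -0.16  0.13  0.08  0.08  0.06 -0.22]
jig [ 5.08712060e+02  1.46025953e+02 -4.53869963e-02] [ 0.22 -0.12 -0.27  0.08 -0.03 -0.24 -0.57 -0.37  0.65  0.65]
press [[502.4, -166.1, 45.0], [532.9, -165.4, 26.0], [534.9, -165.3, 26.0]] corner [[584.5, 205.6, 10.0], [540.7, 177.6, 10.0]]
[[386.0, 209.0], [403.0, 223.0], [370.0, 235.0], [354.0, 220.0]] [[338.0, 170.0], [356.0, 188.0], [298.0, 178.0], [336.0, 174.0], [314.0, 201.0]]
```

The well fit has sub-0.3 px residuals and the jig about 0.6 px, and the sizes and heights agree. Now I turn the tool parallel to the well, close the fingers and head over.

>>> move_arm(
  moves=[
    [[0,0,-0.13,0,0,0,0],[0,0,-0.13,0,0,0,0],[0,0,-0.126,0,0,0,0],[0,0,0,-30,-30,0,0],[0,0,0,-30,-30,0,0],[0,0,0,-30,-30,0,0],[0,0,0,-30,-30,0,0],[0,0,0,-20,-40,0,0]],
  ],
  squeeze=60,
)

```text
clock: 0.9
position: [367.4, 426.1, 303.5]
eef_rot: [-3.141, 0.0, -3.12]
force: [0.8, -0.4, -0.3]
gripper_width: -0.3
gripper_force: 0.0
```

>>> move_arm(
  moves=[
    [[0,0,0,-20,-40,0,0],[0,0,0,-10,-42,0,0],[0,0,0,-10,-42,0,0],[0,0,0,-10,-42,0,0],[0,0,0,-10,-42,0,0],[0,0,0,-10,-42,0,0],[0,0,0,-10,-42,0,0],[0,0,0,0,-42,10,0]],
  ],
)

```text
clock: 1.7
position: [454.2, 93.3, 294.6]
eef_rot: [3.141, 0.002, -3.12]
force: [1.4, -0.4, 0.1]
gripper_width: -0.0
gripper_force: 0.0
```

>>> move_arm(
  moves=[
    [[0,0,0,-7,-40,15,0],[0,0,0,-6,-40,15,0],[0,0,0,-6,-40,15,0],[0,0,0,-6,-40,15,0],[0,0,0,-6,-40,15,0],[0,0,0,-6,-40,15,0],[0,0,0,0,-10,20,0],[0,0,0,0,0,0,0]],
  ],
)

```text
clock: 2.5
position: [494.5, -155.6, 181.8]
eef_rot: [-3.142, -0.004, -3.122]
force: [-0.1, 1.0, 0.1]
gripper_width: -0.3
gripper_force: 0.0
```

```bash
cat >> h.py <<'E'
def view(name,n,ctr,half,scale):
    from cell import bot;import cv2
    s=bot.snapshot(name);u,v=[int(round(a)) for a in proj(s,[ctr])[0]]
    hx,hy=half;x0,y0=max(u-hx,0),max(v-hy,0)
    c=cv2.resize(s["frame"][y0:v+hy,x0:u+hx],None,fx=scale,fy=scale,interpolation=cv2.INTER_CUBIC)
    cv2.imwrite(f"pics/{n}.png",c);pickle.dump(s,open(n+".pkl","wb"));print("crop offset",x0,y0)
def tool(target,p,R):   # tool-frame shift from p to target
    return (R.T@(np.asarray(target)-p)).round(1)
def err(frame,z=None):
    "TCP in well/jig frame"
    from cell import bot
    o=bot.get_obs();k={"well":0,"jig":1}[frame];w=np.load("wj.npy")[k];d=o["position"]-[w[0],w[1],0]
    c,s=np.cos(w[2]),np.sin(w[2]);print(frame,"xyz",round(c*d[0]+s*d[1],1),round(-s*d[0]+c*d[1],1),round(d[2],1),"rpy",o["eef_rot"].round(3),"wellyaw",w[2].round(4),"F",o["force"].round(1),"w",round(o["gripper_width"],1),round(o["gripper_force"],1),"t",round(o["clock"],2))
E
python3 -c "
from h import *;err('well')"
```

```text
well xyz -33.6 10.7 181.8 rpy [-3.142 -0.004 -3.122] wellyaw 0.0226 F [-0.1  1.   0.1] w -0.3 0.0 t 2.5
```

>>> move_arm(
  moves=[
    [[0,0,0,-3,-10.5,25,0],[0,0,0,0,0,25,0],[0,0,0,0,0,7,0],[0,0,0,0,0,0,0],[0,0,0,0,0,3,0],[0,0,0,0,0,3,0],[0,0,0,0,0,3,0],[0,0,0,0,0,0,0]],
  ],
)

```text
clock: 3.3
position: [499.1, -164.4, 118.0]
eef_rot: [-3.142, 0.0, -3.119]
force: [0.6, 0.4, 0.5]
gripper_width: 0.4
gripper_force: 0.0
```

>>> move_arm(
  moves=[
    [[0,0,0,0,0,3,0],[0,0,0,0,0,3,0],[0,0,0,0,0,2,0],[0,0,0,0,0,0,0]],
  ],
)

```text
clock: 3.7
position: [498.9, -164.5, 109.6]
eef_rot: [3.142, -0.001, -3.119]
force: [-0.5, 0.6, -0.4]
gripper_width: -0.2
gripper_force: 0.0
```

>>> move_arm(
  moves=[
    [[0,0,0,0,0,2,0],[0,0,0,0,0,2,0],[0,0,0,0,0,1,0],[0,0,0,0,0,0,0]],
  ],
)

```text
clock: 4.1
position: [499.0, -164.5, 104.8]
eef_rot: [-3.142, -0.0, -3.119]
force: [0.2, 0.1, 0.5]
gripper_width: 0.2
gripper_force: 0.0
```

```bash
python3 -c "
from h import *;err('well');view('scene','press',[528,-165,60],(45,35),9)"
```

```text
well xyz -29.4 1.7 104.8 rpy [-3.142 -0.    -3.119] wellyaw 0.0226 F [0.2 0.1 0.5] w 0.2 0.0 t 4.1
crop offset 334 183
```

View pics/press.png

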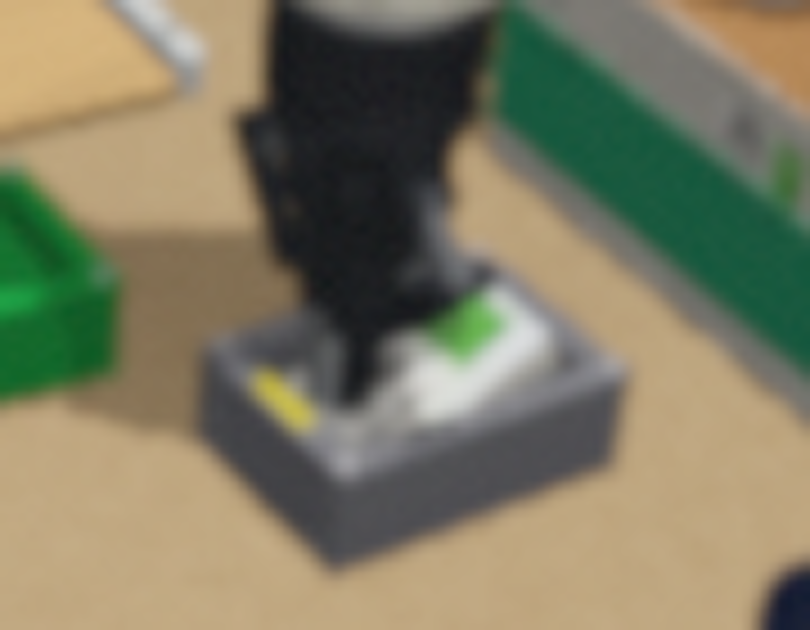

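The picture shows the pad tipping, with its far end (crop ~(500,320)) rising and the fingers in the gap. I'll press further until the force shows it is seated.

>>> move_arm(
  moves=[
    [[0,0,0,0,0,1.5,0],[0,0,0,0,0,1.5,0],[0,0,0,0,0,0,0]],
  ],
)

```text
clock: 4.45
position: [499.5, -164.7, 103.4]
eef_rot: [3.141, 0.001, -3.12]
force: [-11.3, 4.2, 37.5]
gripper_width: 0.1
gripper_force: 19.1
```

>>> move_arm(
  moves=[
    [[0,0,0,0,0,1,0],[0,0,0,0,0,1,0],[0,0,0,0,0,0,0]],
  ],
)

```text
clock: 4.75
position: [499.6, -164.7, 103.0]
eef_rot: [3.141, 0.002, -3.12]
force: [-23.2, 8.8, 76.1]
gripper_width: -0.0
gripper_force: 39.4
```

Seated firmly. Now lift off, open and look.

>>> move_arm(
  moves=[
    [[0,0,0,0,0,-5,0],[0,0,0,0,0,-10,0],[0,0,0,0,0,-30,0],[0,0,0,30,0,-35,0],[0,0,0,40,0,-20,85],[0,0,0,40,0,0,85],[0,0,0,20,0,0,85],[0,0,0,0,0,0,85]],
  ],
)

```text
clock: 5.55
position: [366.9, -167.4, 200.3]
eef_rot: [3.141, 0.0, -3.121]
force: [0.1, 0.3, -0.3]
gripper_width: 57.6
gripper_force: 0.0
```

```bash
python3 - <<'E'
from h import *
import cv2
err('well');view('scene','tip',[528,-165,55],(40,32),9.5);view('top','tipt',[528,-165,55],(35,35),8.6)
a=cv2.imread('pics/tip.png');b=cv2.imread('pics/tipt.png')
a=cv2.resize(a,(480,384));b=cv2.resize(b,(310,310));o=np.zeros((384,790,3),np.uint8);o[:,:480]=a;o[:310,480:]=b;cv2.imwrite('pics/tipb.png',o)
E
```

```text
well xyz -161.5 1.8 200.3 rpy [ 3.141  0.    -3.121] wellyaw 0.0226 F [ 0.1  0.3 -0.3] w 57.6 0.0 t 5.55
crop offset 339 187
crop offset 354 126
```

View pics/tipb.png

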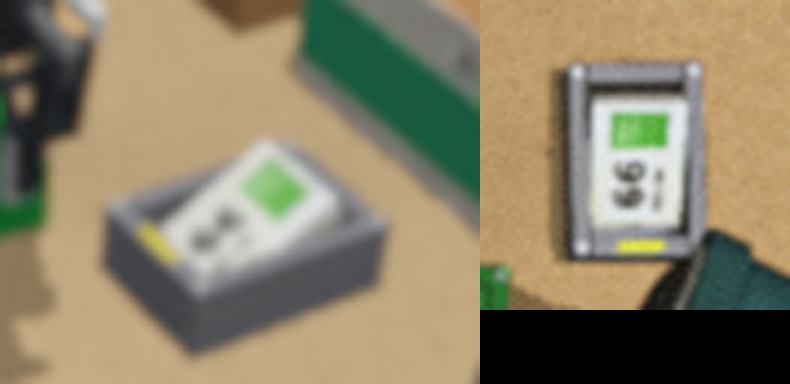

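The pad is tipped and stays up; the top edge of its raised end runs from tipb (594,97) to (688,97). I compare that with the model.

```bash
python3 - <<'E'
from h import *
s=pickle.load(open("tipt.pkl","rb"));w=np.load("wj.npy")[0]
q=(proj(s,place(w,[[34,30,64.5],[34,-30,64.5],[43,30,48],[63,43.5,45],[63,-43.5,45],[-39.6,30,21.5]]))+.5-[354,126])*310/70
print((q+[480,0]).round(0))
E
```

```text
[[593. 103.]
 [687. 102.]
 [589.  93.]
 [567.  63.]
 [702.  62.]
 [587. 226.]]
```

The model agrees within about 2 mm. Now tilt the tool 30° square to the pad and go to the pre-grasp.

>>> move_arm(
  moves=[
    [[0,-0.131,0,0,0,0,85],[0,-0.131,0,0,0,0,85],[0,-0.131,0,0,0,0,85],[0,-0.131,0,0,0,0,85],[0,0,0,-35,-1,10,85],[0,0,0,-35,-1,20,85],[0,0,0,-26,0,30,85],[0,0,0,0,0,20,85]],
  ],
)

```text
clock: 6.45
position: [493.6, -162.7, 160.1]
eef_rot: [3.13, 0.386, -3.115]
force: [-1.2, 0.5, 0.5]
gripper_width: 84.8
gripper_force: 0.0
```

>>> move_arm(
  moves=[
    [[0,0,0,0,0,0,85]],
  ],
)

```text
clock: 6.55
position: [489.9, -162.7, 158.2]
eef_rot: [3.128, 0.381, -3.117]
force: [-0.8, -0.1, -0.4]
gripper_width: 85.0
gripper_force: 0.0
```

```bash
cat >> h.py <<'E'
def go(frame,xyz):
    from cell import bot;from scipy.spatial.transform import Rotation as Ro
    o=bot.get_obs();w=np.load("wj.npy")[{"well":0,"jig":1}[frame]];t=place(w,[xyz])[0]
    R=Ro.from_euler("xyz",o["eef_rot"]).as_matrix();print("tool shift",tool(t,o["position"],R))
E
python3 -c "
from h import *;err('well');go('well',[.9,0,112.3])"
```

```text
well xyz -38.4 3.7 158.2 rpy [ 3.128  0.381 -3.117] wellyaw 0.0226 F [-0.8 -0.1 -0.4] w 85.0 0.0 t 6.55
tool shift [-19.4  -4.5  57.2]
```

>>> move_arm(
  moves=[
    [[0,-0.07,0,0,0,0,85],[0,-0.07,0,0,0,0,85],[0,0,0,0,0,0,85]],
  ],
)

```text
clock: 6.85
position: [490.8, -166.3, 168.8]
eef_rot: [3.117, 0.509, -3.132]
force: [-0.6, -0.9, 0.3]
gripper_width: 85.1
gripper_force: 0.0
```

```bash
python3 -c "
from h import *;err('well');go('well',[.9,0,112.3])
from cell import bot;print(bot.get_obs()['joints'].round(3))"
```

```text
well xyz -37.6 -0.0 168.8 rpy [ 3.117  0.509 -3.132] wellyaw 0.0226 F [-0.6 -0.9  0.3] w 85.1 0.0 t 6.85
tool shift [-6.1 -1.2 68.1]
[ 0.496  0.318 -0.156  2.241 -0.918  0.191  2.819]
```

Joints 6 and 7 are at their limits with the full 30° tilt. A tilt of about 0.3 rad will do, with the pad levelled later by tipping the tool inward.

```bash
cat >> h.py <<'E'
def turn(frame,a,xyz):
    "turn (tool rotvec) to outward tilt a with tool y = frame y, then shift to xyz"
    from cell import bot;from scipy.spatial.transform import Rotation as Ro
    o=bot.get_obs();w=np.load("wj.npy")[{"well":0,"jig":1}[frame]]
    D=Ro.from_euler("z",w[2]).as_matrix()@np.array([[-np.cos(a),0,np.sin(a)],[0,1,0],[-np.sin(a),0,-np.cos(a)]])
    R=Ro.from_euler("xyz",o["eef_rot"])
    print("turn",(R.inv()*Ro.from_matrix(D)).as_rotvec().round(3),"shift after",tool(place(w,[xyz])[0],o["position"],D),"joints",o["joints"].round(2))
E
python3 -c "
from h import *;turn('well',.3,[11.9,0,116])"
```

```text
turn [ 0.019  0.209 -0.009] shift after [-31.7   0.   65.1] joints [ 0.5   0.32 -0.16  2.24 -0.92  0.19  2.82]
```

>>> move_arm(
  moves=[
    [[0.01,0.104,-0.005,0,0,0,85],[0.009,0.105,-0.004,0,0,0,85],[0,0,0,-16,0,0,85],[0,0,0,-16,0,0,85],[0,0,0,0,0,15,85],[0,0,0,0,0,10,85],[0,0,0,0,0,0,85],[0,0,0,0,0,0,85]],
  ],
)

```text
clock: 7.65
position: [532.1, -161.6, 155.2]
eef_rot: [3.125, 0.402, -3.11]
force: [-0.6, 0.2, 0.1]
gripper_width: 84.9
gripper_force: 0.0
```

```bash
python3 -c "
from h import *;err('well');turn('well',.3,[11.9,0,116])"
```

```text
well xyz 3.8 3.8 155.2 rpy [ 3.125  0.402 -3.11 ] wellyaw 0.0226 F [-0.6  0.2  0.1] w 84.9 0.0 t 7.65
turn [0.019 0.102 0.01 ] shift after [ 3.8 -3.8 39.9] joints [ 0.19  0.4   0.13  2.12 -0.68  0.31  2.52]
```

>>> move_arm(
  moves=[
    [[0.019,0.1,0.01,0,0,0,85],[0,0,0,4,-4,5,85],[0,0,0,0,0,10,85],[0,0,0,0,0,0,85],[0,0,0,0,0,0,85]],
  ],
)

```text
clock: 8.15
position: [533.1, -165.7, 138.6]
eef_rot: [3.133, 0.323, -3.12]
force: [-0.6, -0.4, 0.6]
gripper_width: 85.3
gripper_force: 0.0
```

```bash
python3 -c "
from h import *;err('well');turn('well',.3,[11.9,0,116])"
```

```text
well xyz 4.6 -0.3 138.6 rpy [ 3.133  0.323 -3.12 ] wellyaw 0.0226 F [-0.6 -0.4  0.6] w 85.3 0.0 t 8.15
turn [ 0.008  0.023 -0.001] shift after [-0.2  0.3 23.8] joints [ 0.1   0.45  0.23  2.08 -0.6   0.37  2.42]
```

>>> move_arm(
  moves=[
    [[0.008,0.023,0,0,0,8,85],[0,0,0,0,0,8,85],[0,0,0,0,0,7,85],[0,0,0,0,0,0,85],[0,0,0,0,0,0,85]],
  ],
)

```text
clock: 8.65
position: [540.6, -164.7, 116.9]
eef_rot: [-3.141, 0.299, -3.119]
force: [-0.3, -0.3, 0.1]
gripper_width: 85.3
gripper_force: 0.0
```

```bash
python3 -c "
from h import *;err('well');turn('well',.3,[11.9,0,116])
view('scene','pre',[535,-165,60],(40,32),9)"
```

```text
well xyz 12.2 0.5 116.9 rpy [-3.141  0.299 -3.119] wellyaw 0.0226 F [-0.3 -0.3  0.1] w 85.3 0.0 t 8.65
turn [-0.    -0.001  0.   ] shift after [ 0.6 -0.5  0.8] joints [ 0.09  0.5   0.23  2.06 -0.6   0.35  2.41]
crop offset 341 185
```

View pics/pre.png

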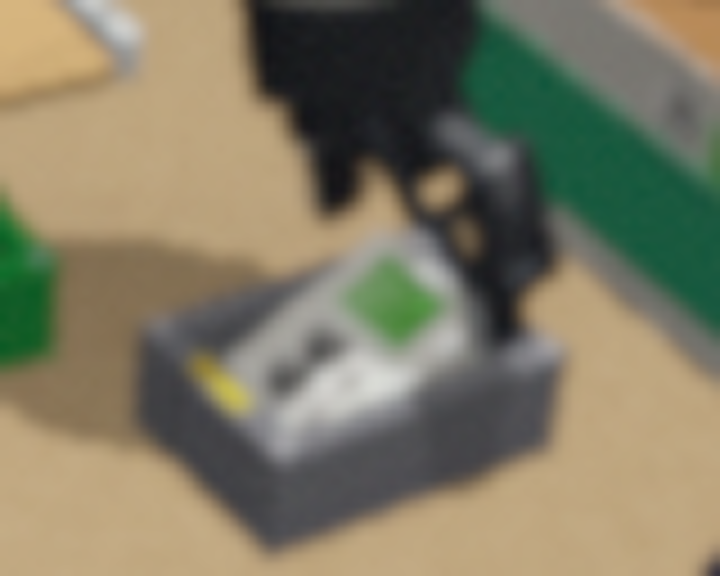

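The open fingers straddle the raised end at crop (340,190) and (500,310), clear of the rim. Close.

>>> move_arm(
  moves=[
    [[0,0,0,0,0,0,68],[0,0,0,0,0,0,50],[0,0,0,0,0,0,50],[0,0,0,0,0,0,50],[0,0,0,0,0,0,50]],
  ],
  squeeze=60,
)

```text
clock: 9.2
position: [541.0, -165.7, 117.8]
eef_rot: [-3.14, 0.301, -3.119]
force: [-0.3, -4.9, 2.9]
gripper_width: 57.5
gripper_force: 63.1
```

>>> move_arm(
  moves=[
    [[0,0,0,-1.5,0,-4.8,50],[0,0,0,-3,0,-9.5,50],[0,0,0,-4.5,0,-14.5,50],[0,0,0,-9,0,-28,50],[0,0,0,-9,0,-28,50],[0,0,0,-9,0,-28,50],[0,0,0,0,0,0,50]],
  ],
)

```text
clock: 9.9
position: [543.1, -164.7, 239.6]
eef_rot: [-3.14, 0.305, -3.118]
force: [0.1, -0.4, -1.0]
gripper_width: 57.5
gripper_force: 65.0
```

```bash
python3 -c "
from h import *;err('well');
view('scene','lift',[560,-165,150],(55,42),7)"
```

```text
well xyz 14.7 0.4 239.6 rpy [-3.14   0.305 -3.118] wellyaw 0.0226 F [ 0.1 -0.4 -1. ] w 57.5 65.0 t 9.9
crop offset 335 149
```

View pics/lift.png

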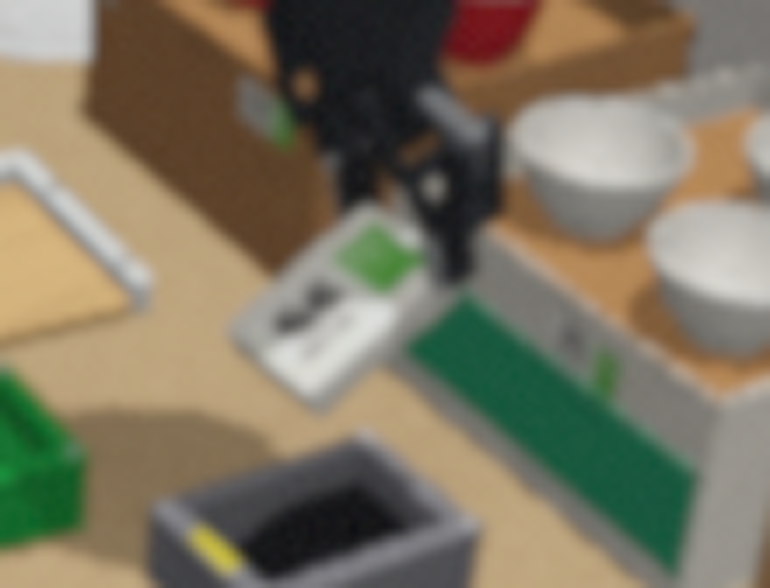

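The pad is held squarely by its raised end, face up, near end down. Next I work out the turn that levels it and the shift to above the jig.

```bash
python3 -c "
from h import *;turn('jig',-.224,[50,0,160])"
```

```text
turn [0.002 0.527 0.07 ] shift after [-19.4 308.5  75.1] joints [-0.08  0.31  0.43  2.   -0.4   0.6   2.2 ]
```

>>> move_arm(
  moves=[
    [[0,0.105,0.014,0,0,0,50],[0,0.105,0.014,0,0,0,50],[0,0.105,0.014,0,0,0,50],[0,0.106,0.014,0,0,0,50],[0,0.106,0.014,0,0,0,50],[0,0,0,0,35,0,50],[0,0,0,0,35,0,50],[0,0,0,0,35,0,50]],
  ],
)

```text
clock: 10.75
position: [546.2, -58.3, 234.5]
eef_rot: [3.139, -0.229, 3.096]
force: [0.8, -0.5, -1.6]
gripper_width: 57.6
gripper_force: 65.0
```

>>> move_arm(
  moves=[
    [[0,0,0,-3,35,10,50],[0,0,0,-4,35,10,50],[0,0,0,-4,35,10,50],[0,0,0,-4,35,10,50],[0,0,0,-4,35,10,50],[0,0,0,0,20,10,50],[0,0,0,0,0,0,50],[0,0,0,0,0,0,50]],
  ],
)

```text
clock: 11.55
position: [560.2, 134.5, 172.7]
eef_rot: [3.14, -0.229, 3.096]
force: [0.8, -0.8, -1.2]
gripper_width: 57.6
gripper_force: 65.1
```

```bash
python3 -c "
from h import *;err('jig');turn('jig',-.224,[50,0,130])"
```

```text
jig xyz 52.0 -9.2 172.7 rpy [ 3.14  -0.229  3.096] wellyaw -0.0454 F [ 0.8 -0.8 -1.2] w 57.6 65.1 t 11.55
turn [ 0.002 -0.005 -0.001] shift after [-7.6  9.2 42.1] joints [-0.55  0.61  0.39  1.72 -0.31  1.1   1.51]
```

>>> move_arm(
  moves=[
    [[0,-0.005,0,-7.5,9,15,50],[0,0,0,0,0,27,50],[0,0,0,-7,0,29,50],[0,0,0,0,0,0,50],[0,0,0,0,0,0,50]],
  ],
)

```text
clock: 12.05
position: [559.7, 143.6, 101.0]
eef_rot: [3.14, -0.223, 3.095]
force: [0.5, -0.4, -0.4]
gripper_width: 57.8
gripper_force: 65.1
```

```bash
python3 -c "
from h import *;err('jig');turn('jig',-.224,[50,0,86.4])
view('scene','low',[515,146,30],(45,35),8.5)
w=np.load('wj.npy')[1]
q=place(w,[[42.5,-30,38],[-42.5,-30,38],[-42.5,30,38],[42.5,30,38],[-42.5,-30,20],[42.5,-30,20]])
s=pickle.load(open('low.pkl','rb'));import sys
p=proj(s,[[515,146,30]])[0].round();print(((proj(s,q)-p+[45,35])*8.5).round(0).tolist())"
```

```text
jig xyz 51.0 -0.1 101.0 rpy [ 3.14  -0.223  3.095] wellyaw -0.0454 F [ 0.5 -0.4 -0.4] w 57.8 65.1 t 12.05
turn [ 0.002  0.001 -0.002] shift after [-2.2  0.1 14.5] joints [-0.54  0.71  0.36  1.75 -0.36  0.97  1.53]
crop offset 283 146
[[488.0, 296.0], [313.0, 337.0], [256.0, 272.0], [427.0, 233.0], [312.0, 372.0], [486.0, 331.0]]
```

View pics/low.png

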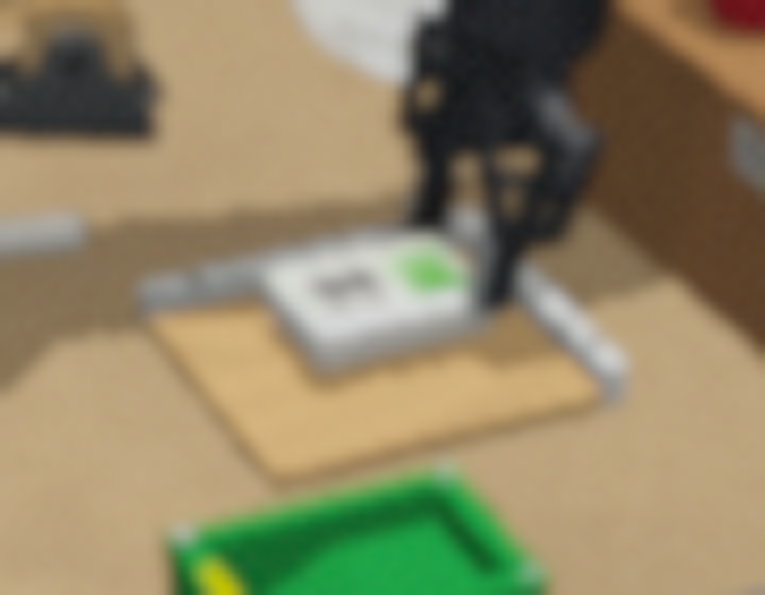

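The pad is nearly level over the board: its near top corner is at crop (318,343), against (313,337) predicted for a height about 5 mm lower than commanded. Now lower gently.

>>> move_arm(
  moves=[
    [[0,0,0,-1,0,4,50],[0,0,0,-1,0,3,50],[0,0,0,0,0,2,50],[0,0,0,0,0,0,50],[0,0,0,0,0,0,50]],
  ],
)

```text
clock: 12.6
position: [559.5, 144.3, 91.9]
eef_rot: [3.139, -0.222, 3.096]
force: [-0.4, 0.5, -0.8]
gripper_width: 57.7
gripper_force: 65.1
```

>>> move_arm(
  moves=[
    [[0,0,0,-0.4,0,1.5,50],[0,0,0,0,0,0,50],[0,0,0,0,0,0,50]],
  ],
)

```text
clock: 12.9
position: [559.5, 144.3, 90.3]
eef_rot: [3.139, -0.223, 3.096]
force: [1.1, 0.6, -0.5]
gripper_width: 57.3
gripper_force: 65.1
```

>>> move_arm(
  moves=[
    [[0,0,0,-0.4,0,1.5,50],[0,0,0,0,0,0,50],[0,0,0,0,0,0,50]],
  ],
)

```text
clock: 13.2
position: [559.6, 144.3, 88.7]
eef_rot: [3.139, -0.223, 3.096]
force: [-0.1, -0.4, -1.2]
gripper_width: 57.3
gripper_force: 65.1
```

>>> move_arm(
  moves=[
    [[0,0,0,-0.4,0,1.5,50],[0,0,0,0,0,0,50],[0,0,0,0,0,0,50]],
  ],
)

```text
clock: 13.5
position: [559.7, 144.3, 87.7]
eef_rot: [3.139, -0.222, 3.096]
force: [-2.2, -0.4, 9.6]
gripper_width: 57.1
gripper_force: 66.1
```

Contact. Release and back off.

>>> move_arm(
  moves=[
    [[0,0,0,0,0,0,64],[0,0,0,0,0,0,75],[0,0,0,0,0,0,82],[0,0,0,0,0,0,82],[0,0,0,0,0,-10,82],[0,0,0,0,0,-30,82],[0,0,0,0,0,-40,60],[0,0,0,0,0,0,0]],
  ],
)

```text
clock: 14.3
position: [580.1, 143.2, 170.4]
eef_rot: [3.137, -0.215, 3.096]
force: [-0.1, -0.0, -0.7]
gripper_width: 55.0
gripper_force: 0.0
```

>>> move_arm(
  moves=[
    [[0,-0.11,0,0,0,0,0],[0,-0.11,0,0,0,0,0],[0,0,0,40,0,0,0],[0,0,0,40,0,0,0],[0,0,0,40,0,0,0],[0,0,0,0,0,0,0]],
  ],
)

```text
clock: 14.9
position: [453.2, 149.1, 165.6]
eef_rot: [3.139, -0.006, 3.097]
force: [0.4, -0.3, -0.9]
gripper_width: 0.0
gripper_force: 0.0
```

```bash
python3 -c "
from h import *;err('jig');turn('jig',0,[0,-60,120])
view('top','rel',[510,146,22],(40,40),7.3)
s=pickle.load(open('rel.pkl','rb'));w=np.load('wj.npy')[1];p=proj(s,[[510,146,22]])[0].round()
print(((proj(s,place(w,[[73,63,22],[0,0,29]]))-p+40)*7.3).round(0).tolist())"
```

```text
jig xyz -55.6 0.6 165.6 rpy [ 3.139 -0.006  3.097] wellyaw -0.0454 F [ 0.4 -0.3 -0.9] w 0.0 0.0 t 14.9
turn [ 0.003 -0.006  0.001] shift after [-55.6 -60.6  45.6] joints [-0.75  0.38  0.44  2.1  -0.25  0.71  1.38]
crop offset 240 128
[[141.0, 102.0], [288.0, 291.0]]
```

View pics/rel.png

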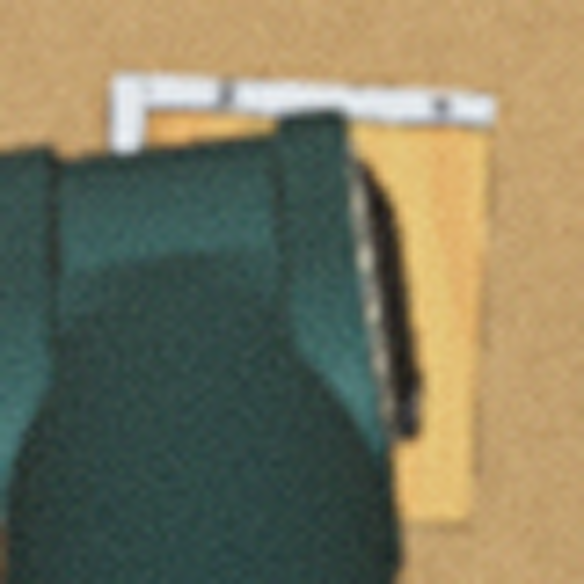

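The arm hides the jig from above, so I rely on the known release pose: the pad at about jig (0,0). I push by force feedback, towards the end fence first.

>>> move_arm(
  moves=[
    [[0,0,0,14,0,0,0],[0,0,0,0,0,30,0],[0,0,0,0,0,30,0],[0,0,0,0,0,16,0],[0,0,0,0,0,0,0],[0,0,0,0,0,0,0]],
  ],
)

```text
clock: 15.55
position: [444.0, 149.5, 90.0]
eef_rot: [3.14, -0.002, 3.095]
force: [-0.4, 0.4, 0.5]
gripper_width: 0.3
gripper_force: 0.0
```

```bash
python3 -c "
from h import *;err('jig');turn('jig',0,[-23,0,90])"
```

```text
jig xyz -64.8 0.5 90.0 rpy [ 3.140e+00 -2.000e-03  3.095e+00] wellyaw -0.0454 F [-0.4  0.4  0.5] w 0.3 0.0 t 15.55
turn [ 0.002 -0.002 -0.002] shift after [-41.8  -0.5   0. ] joints [-0.69  0.51  0.36  2.15 -0.35  0.54  1.45]
```

>>> move_arm(
  moves=[
    [[0,0,0,-5,0,0,0],[0,0,0,-5,0,0,0],[0,0,0,-5,0,0,0],[0,0,0,-5,0,0,0],[0,0,0,-5,0,0,0],[0,0,0,-4,0,0,0],[0,0,0,-4,0,0,0],[0,0,0,0,0,0,0]],
  ],
)

```text
clock: 16.35
position: [476.7, 148.1, 89.5]
eef_rot: [3.14, -0.002, 3.095]
force: [-0.7, 0.1, -0.0]
gripper_width: 0.2
gripper_force: 0.0
```

>>> move_arm(
  moves=[
    [[0,0,0,-2,0,0,0],[0,0,0,-2,0,0,0],[0,0,0,0,0,0,0]],
  ],
)

```text
clock: 16.65
position: [480.4, 147.9, 89.4]
eef_rot: [3.14, -0.002, 3.095]
force: [0.1, -1.3, 0.8]
gripper_width: -0.2
gripper_force: 0.0
```

>>> move_arm(
  moves=[
    [[0,0,0,-1.5,0,0,0],[0,0,0,-1.5,0,0,0],[0,0,0,0,0,0,0]],
  ],
)

```text
clock: 16.95
position: [483.4, 147.8, 89.5]
eef_rot: [3.139, -0.002, 3.095]
force: [-0.2, -0.3, -0.6]
gripper_width: 0.1
gripper_force: 0.0
```

>>> move_arm(
  moves=[
    [[0,0,0,-1.5,0,0,0],[0,0,0,0,0,0,0]],
  ],
)

```text
clock: 17.15
position: [484.8, 147.8, 89.5]
eef_rot: [3.139, -0.002, 3.095]
force: [-0.3, 0.3, 0.3]
gripper_width: -0.3
gripper_force: 0.0
```

>>> move_arm(
  moves=[
    [[0,0,0,-1.5,0,0,0],[0,0,0,0,0,0,0]],
  ],
)

```text
clock: 17.35
position: [485.8, 147.7, 89.3]
eef_rot: [3.14, -0.004, 3.095]
force: [-4.3, 0.6, 2.5]
gripper_width: 0.1
gripper_force: 2.0
```

Force rises at jig x ≈ −23, exactly where the pad's end should meet the fence. Now go round to its open side and push towards the long fence.

>>> move_arm(
  moves=[
    [[0,0,0,10,0,0,0],[0,0,0,12,-10,0,0],[0,0,0,0,-30,0,0],[0,0,0,0,-26,0,0],[0,0,0,-25,0,0,0],[0,0,0,-25,0,0,0],[0,0,0,-22,0,0,0],[0,0,0,0,0,0,0]],
  ],
)

```text
clock: 18.15
position: [535.0, 79.2, 89.4]
eef_rot: [3.14, -0.0, 3.095]
force: [-0.8, -0.2, 0.0]
gripper_width: 0.1
gripper_force: 0.0
```

```bash
python3 -c "
from h import *;err('jig');turn('jig',0,[30.5,-12,90])"
```

```text
jig xyz 29.2 -65.6 89.4 rpy [ 3.14  -0.     3.095] wellyaw -0.0454 F [-0.8 -0.2  0. ] w 0.1 0.0 t 18.15
turn [ 0.002 -0.    -0.001] shift after [-1.3 53.6 -0.6] joints [-0.49  0.6   0.36  1.97 -0.35  0.63  1.62]
```

>>> move_arm(
  moves=[
    [[0,0,0,-1,6,0,0],[0,0,0,0,5,0,0],[0,0,0,0,5,0,0],[0,0,0,0,5,0,0],[0,0,0,0,5,0,0],[0,0,0,0,5,0,0],[0,0,0,0,5,0,0],[0,0,0,0,0,0,0]],
  ],
)

```text
clock: 18.95
position: [535.6, 116.1, 89.2]
eef_rot: [3.139, -0.003, 3.096]
force: [-0.1, -0.2, -1.1]
gripper_width: -0.6
gripper_force: 0.0
```

>>> move_arm(
  moves=[
    [[0,0,0,0,4,0,0],[0,0,0,0,3,0,0],[0,0,0,0,2,0,0],[0,0,0,0,0,0,0]],
  ],
)

```text
clock: 19.35
position: [536.2, 124.8, 89.3]
eef_rot: [3.139, -0.002, 3.096]
force: [-1.3, -0.6, -0.5]
gripper_width: 0.3
gripper_force: 0.0
```

>>> move_arm(
  moves=[
    [[0,0,0,0,1.5,0,0],[0,0,0,0,1.5,0,0],[0,0,0,0,0,0,0]],
  ],
)

```text
clock: 19.65
position: [536.3, 127.6, 89.3]
eef_rot: [3.139, -0.002, 3.095]
force: [0.1, -0.3, -0.6]
gripper_width: -0.0
gripper_force: 0.0
```

>>> move_arm(
  moves=[
    [[0,0,0,0,1.5,0,0],[0,0,0,0,1.5,0,0],[0,0,0,0,0,0,0]],
  ],
)

```text
clock: 19.95
position: [536.4, 130.6, 89.3]
eef_rot: [3.139, -0.003, 3.096]
force: [0.9, -0.2, -1.2]
gripper_width: 0.2
gripper_force: 0.0
```

>>> move_arm(
  moves=[
    [[0,0,0,0,1.5,0,0],[0,0,0,0,0,0,0]],
  ],
)

```text
clock: 20.15
position: [536.5, 132.0, 89.3]
eef_rot: [3.139, -0.003, 3.096]
force: [-0.3, -0.2, -0.2]
gripper_width: 0.2
gripper_force: 0.1
```

>>> move_arm(
  moves=[
    [[0,0,0,0,1.5,0,0],[0,0,0,0,0,0,0]],
  ],
)

```text
clock: 20.35
position: [536.6, 133.5, 89.3]
eef_rot: [3.139, -0.002, 3.095]
force: [0.4, 0.5, 0.1]
gripper_width: -0.1
gripper_force: 0.3
```

>>> move_arm(
  moves=[
    [[0,0,0,0,1.5,0,0],[0,0,0,0,0,0,0]],
  ],
)

```text
clock: 20.55
position: [536.6, 133.9, 89.2]
eef_rot: [3.141, -0.003, 3.095]
force: [0.8, -5.3, -0.1]
gripper_width: 0.2
gripper_force: 2.9
```

>>> move_arm(
  moves=[
    [[0,0,0,0,1.5,0,0],[0,0,0,0,0,0,0]],
  ],
)

```text
clock: 20.75
position: [536.6, 134.3, 89.2]
eef_rot: [-3.141, -0.003, 3.093]
force: [-1.1, -12.7, 3.1]
gripper_width: -0.1
gripper_force: 6.2
```

>>> move_arm(
  moves=[
    [[0,0,0,0,1.5,0,0],[0,0,0,0,0,0,0]],
  ],
)

```text
clock: 20.95
position: [536.7, 134.6, 89.1]
eef_rot: [-3.14, -0.003, 3.092]
force: [-0.9, -19.1, 2.6]
gripper_width: -0.3
gripper_force: 9.6
```

The pad is against the long fence. Re-seat it once against the end fence, pushing at its centre line.

>>> move_arm(
  moves=[
    [[0,0,0,0,-10,0,0],[0,0,0,0,-12,0,0],[0,0,0,25,-4,0,0],[0,0,0,30,0,0,0],[0,0,0,20,0,0,0],[0,0,0,0,30,0,0],[0,0,0,0,35,0,0],[0,0,0,0,0,0,0]],
  ],
)

```text
clock: 21.75
position: [463.6, 184.4, 89.7]
eef_rot: [3.137, -0.002, 3.1]
force: [0.1, -0.7, 0.5]
gripper_width: -0.2
gripper_force: 0.0
```

```bash
python3 -c "
from h import *;err('jig');turn('jig',0,[-22.5,33,90])"
```

```text
jig xyz -46.8 36.3 89.7 rpy [ 3.137e+00 -2.000e-03  3.100e+00] wellyaw -0.0454 F [ 0.1 -0.7  0.5] w -0.2 0.0 t 21.75
turn [ 0.004 -0.002  0.004] shift after [-24.3  -3.3  -0.3] joints [-0.73  0.55  0.36  2.07 -0.35  0.57  1.4 ]
```

>>> move_arm(
  moves=[
    [[0,0,0,-5,-3,0,0],[0,0,0,-5,0,0,0],[0,0,0,-5,0,0,0],[0,0,0,-4,0,0,0],[0,0,0,-3,0,0,0],[0,0,0,-2,0,0,0],[0,0,0,0,0,0,0]],
  ],
)

```text
clock: 22.45
position: [487.1, 175.9, 89.3]
eef_rot: [3.14, -0.004, 3.095]
force: [-3.3, -1.5, 0.9]
gripper_width: -0.0
gripper_force: 1.4
```

>>> move_arm(
  moves=[
    [[0,0,0,-1.5,0,0,0],[0,0,0,0,0,0,0]],
  ],
)

```text
clock: 22.65
position: [487.4, 175.9, 89.1]
eef_rot: [3.14, -0.006, 3.096]
force: [-13.3, -0.5, 8.4]
gripper_width: -0.2
gripper_force: 6.3
```

```bash
python3 -c "
from h import *;err('jig')"
```

```text
jig xyz -22.7 28.9 89.1 rpy [ 3.14  -0.006  3.096] wellyaw -0.0454 F [-13.3  -0.5   8.4] w -0.2 6.3 t 22.65
```

Seated against both fences. Back off, lift and clear the view.

>>> move_arm(
  moves=[
    [[0,0,0,5,0,0,0],[0,0,0,15,0,0,0],[0,0,0,10,0,-30,0],[0,0,0,10,-20,-40,0],[0,0,0,0,-40,-30,0],[0,0,0,0,-45,0,0],[0,0,0,0,-45,0,0],[0,0,0,0,-45,0,0]],
  ],
)

```text
clock: 23.45
position: [440.0, -18.5, 189.7]
eef_rot: [3.139, -0.001, 3.096]
force: [1.4, -0.1, -0.3]
gripper_width: 0.3
gripper_force: 0.0
```

>>> move_arm(
  moves=[
    [[0,0,0,0,-45,0,0],[0,0,0,0,-45,0,0],[0,0,0,0,-20,0,0],[0,0,0,0,0,0,0]],
  ],
)

```text
clock: 23.85
position: [434.7, -129.8, 189.2]
eef_rot: [3.14, -0.002, 3.091]
force: [0.4, 1.2, -0.3]
gripper_width: -0.2
gripper_force: 0.0
```

```bash
python3 - <<'E'
from h import *
import cv2
err('jig');view('top','fin',[510,146,22],(32,36),8);view('scene','fins',[540,176,20],(32,36),8)
cv2.imwrite('pics/fin2.png',cv2.resize(np.hstack([cv2.imread('pics/fin.png'),cv2.imread('pics/fins.png')]),(800,450)))
w=np.load('wj.npy')[1]
for n,c in(('fin',[510,146,22]),('fins',[540,176,20])):
    s=pickle.load(open(n+'.pkl','rb'));p=proj(s,[c])[0].round()
    q=(proj(s,place(w,[[73,63,29],[73,3,29],[-12,3,29],[-12,63,29]]))-p+[32,36])*[400/64,450/72]
    print((q+([400,0] if n=='fins' else [0,0])).round().tolist())
E
```

```text
jig xyz -61.4 -278.9 189.2 rpy [ 3.140e+00 -2.000e-03  3.091e+00] wellyaw -0.0454 F [ 0.4  1.2 -0.3] w -0.2 0.0 t 23.85
crop offset 248 132
crop offset 298 142
[[69.0, 59.0], [200.0, 67.0], [188.0, 250.0], [57.0, 243.0]]
[[639.0, 175.0], [683.0, 219.0], [559.0, 248.0], [518.0, 202.0]]
```

View pics/fin2.png

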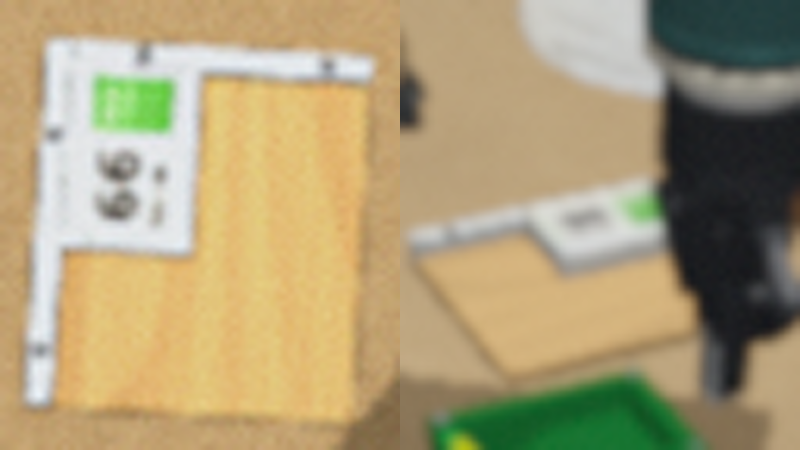

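The pad lies flat and face up in the corner. Its free corners at (202,70) and (192,252) are within about 2 mm of the squared-home prediction, and no gap to either fence shows.

```bash
python3 -c "
from cell import bot;print(bot.sign_off())"
```

```text
the job is handed in; nothing more can be done
None
```

The pad was tipped in its well, taken by the raised end, laid face up on the jig and pushed snug against both fences. I released it and handed the job in at about 24 s of the 66 s; no verdict came back.

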